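Load the carton tray and present the hold-down lever

TASK

Slide the loaded blue tray along the bench into the slotted holder until it is fully home against the end stop, without lifting it and with its four cartons kept upright in their pockets. Then pick up the red cast lever by its balance point and finish while still holding it there, level and still, about 5 cm above the holder's two posts, heavy boss over the thick dark post and small eye over the thin brass post, touching neither. Keep the lever level all the way and leave the other things on the bench where they are.

Things in the scene. Friction and masses are not known exactly. Their poses are not given: they have to be found in the camera images.
- jig: Slotted aluminium tray holder, fixed to the bench. Origin on the bench in mid-bay, exactly where the tray's origin lies when the tray is fully home. The tray enters along +y, sliding on the bench (no floor). Two rails along y, bay 166 mm wide (x = -83 to +83), 42 mm high, with lips 8 mm wide reaching inwards at 36 to 42 mm height over the tray's flanges.
- jig_mouth (a point): middle of the holder's mouth, on the bench, at y = -70 mm of the holder; orange guides flare from here out to y = -100 mm, about 195 mm wide there
- jig_stop (a point): middle of the holder's solid end stop (30 mm high), on the bench, at y = +66 mm; the tray's +y side meets it when home
- thick_post_top (a point): centre of the top face of the thick dark steel post (head 44 mm across), 85 mm above the bench, at x = +110 mm, y = 0 of the holder
- thin_post_top (a point): centre of the top of the thin brass post (14 mm across), 85 mm above the bench, at x = -110 mm, y = 0 of the holder
- tray: Loose blue plastic tray, 148 x 130 x 28 mm, 2 x 2 pockets, side flanges at 24 to 28 mm height making it 160 mm wide in x. Origin under its centre; enters the holder +y side first. At its rear (-y) a 6 mm thick tongue carries an upright grip plate. About 0.6 kg loaded. It starts some 7 cm outside the mouth, a little turned and off to the side.
- tray_grip (a point): middle of the tray's grip plate, 40 mm above the bench, at x = 0, y = -110 mm from the tray's origin. The plate is 50 mm wide along x, 12 mm thick along y, its top 58 mm above the bench; squeeze it along y. About 45 mm of free space lies between plate and cartons
- lever: Loose red cast lever lying on its two bosses, 262 mm long, 0.4 to 0.6 kg. Origin on the underside, midway between the bosses; x along the bar to the heavy boss, z up. Heavy boss: upright cylinder 56 mm across, 45 mm high, at x = +110 mm. Small eye: upright cylinder 28 mm across, 34 mm high, at x = -110 mm. Straight bar between, 16 mm wide, at 12 to 34 mm height.
- balance_point (a point): balance point (centre of mass) of the lever, on the bar, at x = +48 mm from the lever's origin (62 mm from the axis of the heavy boss), 23 mm above its underside; grip the bar here across its 16 mm width
- boss_foot (a point): centre of the underside of the heavy boss of the lever
- eye_foot (a point): centre of the underside of the small eye of the lever
- carton0: small printed carton, 60 x 52 x 68 mm, 60 g, standing loose in the (-x, -y) pocket of the tray, its top 72 mm above the bench; origin under its centre
- carton1: small printed carton, 60 x 52 x 68 mm, 60 g, standing loose in the (+x, -y) pocket of the tray, its top 72 mm above the bench; origin under its centre
- carton2: small printed carton, 60 x 52 x 68 mm, 60 g, standing loose in the (-x, +y) pocket of the tray, its top 72 mm above the bench; origin under its centre
- carton3: small printed carton, 60 x 52 x 68 mm, 60 g, standing loose in the (+x, +y) pocket of the tray, its top 72 mm above the bench; origin under its centre
- spare_carton: bystander: carton like those in the tray, standing on the bench; origin under its centre
- glue_jar: bystander: small jar, 56 mm across, 75 mm high; origin under its centre
- label_roll: bystander: roll of labels, 72 mm across, 40 mm high; origin under its centre
- gauge_strip: bystander: yellow flat strip 30 x 160 x 5 mm; origin under its centre
Things that resemble listed ones, but are neither listed nor needed, are in the scene too. What is shaped like the tray but pink is not meant.

How it is judged:
On the way, in this order (a step that is already met when the one before it is completed fails the run):
1. the tray is fully home in the holder, its cartons standing in it, the lever still lying on the bench (y of tray in the frame of jig between -0.006 and 0.006 m and x of tray in the frame of jig between -0.006 and 0.006 m and height (world z) of tray below 0.005 m and angle between the y axis of tray and the y axis of jig, either way round below 0.06 rad and angle between each of carton0, carton1, carton2, carton3's own z axis and vertical below 0.2 rad and horizontal distance between each of carton0, carton1, carton2, carton3 and tray below 0.065 m and z of each of carton0, carton1, carton2, carton3 in the frame of tray below 0.012 m and height (world z) of lever below 0.01 m), for 0.2 s.
2. the lever is lifted level by its balance point, the tray still home (contact force between lever and the fingers above 2 N and horizontal distance between the grasp point and balance_point below 0.022 m and angle between lever's own z axis and vertical below 0.1 rad and height (world z) of lever above 0.04 m and y of tray in the frame of jig between -0.006 and 0.006 m and x of tray in the frame of jig between -0.006 and 0.006 m and height (world z) of tray below 0.005 m and angle between the y axis of tray and the y axis of jig, either way round below 0.06 rad), for 0.2 s.
At the end, for the whole second after the job is handed in: Tray home within 6 mm, four cartons upright in it; lever gripped within 22 mm of its balance point, level within 0.1 rad, at rest, boss and eye each within 20 mm sideways of their posts and 20 to 100 mm above them, touching neither holder, tray nor cartons (y of tray in the frame of jig between -0.006 and 0.006 m and x of tray in the frame of jig between -0.006 and 0.006 m and height (world z) of tray below 0.005 m and angle between the y axis of tray and the y axis of jig, either way round below 0.06 rad and angle between each of carton0, carton1, carton2, carton3's own z axis and vertical below 0.2 rad and horizontal distance between each of carton0, carton1, carton2, carton3 and tray below 0.065 m and z of each of carton0, carton1, carton2, carton3 in the frame of tray below 0.012 m and contact force between lever and the fingers above 2 N and horizontal distance between the grasp point and balance_point below 0.022 m and angle between lever's own z axis and vertical below 0.1 rad and horizontal distance between boss_foot and thick_post_top below 0.02 m and z of boss_foot in the frame of thick_post_top between 0.02 and 0.1 m and horizontal distance between eye_foot and thin_post_top below 0.02 m and z of eye_foot in the frame of thin_post_top between 0.02 and 0.1 m and contact force between lever and jig below 0.1 N and contact force between lever and tray below 0.1 N and contact force between lever and carton0 below 0.1 N and contact force between lever and carton1 below 0.1 N and contact force between lever and carton2 below 0.1 N and contact force between lever and carton3 below 0.1 N and linear speed of lever below 0.03 m/s and angular speed of lever below 0.15 rad/s); the arm keeps its last pose, push and grip.
It fails at once if the tray is lifted off the bench or tipped instead of slid (height (world z) of tray above 0.015 m or angle between tray's own z axis and vertical above 0.15 rad).
It fails at once if a carton falls over (angle between any of carton0, carton1, carton2, carton3's own z axis and vertical above 0.5 rad).
It fails at once if the lever tips far from level (angle between lever's own z axis and vertical above 0.3 rad).
It fails at once if a bystander is pushed out of its place (distance of any of spare_carton, glue_jar, label_roll, gauge_strip from where it was at the start of the episode above 0.03 m).
It also fails if it takes over 64 s, if anything falls off the work surface, if the arm or the gripper's body presses on something with over 40 N, if the wrist force passes 120 N, or if a joint passes its speed limit or range.

ROBOT

A 6-joint arm with a two-finger parallel gripper is mounted at the origin on the work surface. World frame = base frame: x ahead of the robot, y to its left, z up, the work surface at z = 0. Lengths are in m, angles in rad, forces in N, time in s.
With the tool pointing down it reaches from about 0.325 to 0.875 m from the base axis. Payload 4.4 kg.
Tool frame: the origin (TCP) lies between the finger pads; the fingertips stand 8 mm ahead of it and the grasp point (between the pads) lies 11 mm behind it (r.tcp_to_tips is the distance from the TCP to the fingertips, in m); y points along the fingers, z is the direction in which the jaws open and shut, and the axes are right-handed (so a half turn about y gives the same grasp; the last joint's range is limited). The gripper opens to 85 mm and grips with 20 to 120 N. Pads are 22 mm wide; open, the fingers measure 114 mm over their backs; the gripper's body (76 mm by 85 mm) begins 54 mm behind the grasp point. The pads swing forward as they close: fully open they stand 13 mm farther back than shut.
Start: joints at [-1.304, 0.207, 1.542, -0, 1.393, -0.15], TCP at [0.233, -0.526, 0.239] pointing down, gripper open.
Joint ranges: [-2.73, 2.73], [-0.86, 2.22], [0.23, 2.46], [-1.11, 4.25], [0.08, 2.63], [-2.82, 2.82]. Speed limits (rad/s): [2.79, 2.79, 3.14, 3.14, 3.14, 3.14].

INTERFACE

Orientations are given as a unit quaternion [w, x, y, z].
In Python, from workcell import monitor, capture, get_calibration, workorder, r gives the robot as it stands. The module is installed in compiled form; this text tells all that it offers.
- The arm moves only by the tool step_arm, never from a script. Its argument "deltas" is a list of rows, each a list of 3 entries, a list of its own where there are three numbers: the finger opening in cm, from 0 to 8.54, then the shift along the tool's x, y, z in cm, then the turn about the tool's y in rad. A call has 1 to 20 rows; each row is the pose to reach, as a shift and turn from the pose commanded when the call began, along the tool's axes at that moment; what a row does not reach only later rows make up. A row lasts 1/8 s, in which the tool goes at most 62.5 mm and 10.7 degrees, less where a joint would pass 70% of its speed; a pose out of reach is approached as far as the arm can. A call with a gripper value outside its range is refused whole. The fingers move at their own pace and stop on an object; "force" is the grip in N (left out, the last holds). Time passes only in rows, so rows that repeat a pose let the fingers close. It gives the time, the measured TCP pose, the force and the opening at its end, in the units of the state.
- monitor.read_state(): the state, without advancing time (a new reading comes with each control period).
- capture(name): name is "scene" or "top" or "wrist"; returns the picture (384x512x3 uint8, red, green, blue); there is no depth.
- get_calibration(name): a dict with "fx", "fy", "cx", "cy" (pixels), "k1" (the pictures are not rectified: a ray, as slopes to the right and down, at radius r is drawn at 1 + k1 r^2 times it, then the intrinsics apply), "origin" and "attitude" of the camera in the world; the wrist camera has in their place "mount" (4x4, takes a point from camera to tool coordinates, whose origin is the TCP and whose axes are the tool frame's). Camera axes: x right, y down, z forward; pixel columns grow to the right and rows downward; lengths in m; the calibration is good to about 2 mm. A picture is of the moment at which its call begins: read the wrist's pose just before it. get_calibration takes no time and is no camera call.
- workorder.hand_in(): hands the job in, once; it reports no verdict.
The state is a dict: "time": time; "q": joint angles; "qd": joint speeds; "tau": joint torques, N m; "tool_pos": TCP position; "tcp_rot": TCP orientation; "force": force on the tool from outside, world axes, zero at the start; "torque": the same for the moment, N m; "opening": opening from 0.0 (shut) to 1.0 (fully open).
Only numpy, scipy, OpenCV 4.12 (cv2) and the standard library are available. Lean on these libraries where they do the work, as an engineer would, in place of code of your own. Each camera call takes 0.05 s, during which the arm holds its last target.

## Working session

There is one attempt and no reset: what is moved stays moved. The work goes in short steps, Python scripts to look and compute and a tool call to move; the robot and the scene stay as the last step left them, time stands still between calls to the robot, and variables do not carry over. Pictures are saved under pics/ and viewed, and the job is handed in when it is done.

Besides the shell and the picture viewer there is one more tool, called after "Emit:" in YAML: its name, and indented under it one key for each argument. step_arm: Moves the arm, as the interface text tells. Its arguments: {"type":"object","properties":{"deltas":{"type":"array"},"force":{"type":"number"}},"required":["deltas"]}

```bash
mkdir -p pics
cat > h.py <<'E'
import numpy as np, cv2
from workcell import monitor, capture, get_calibration, workorder, r
np.set_printoptions(precision=4,suppress=True)
def save(im,n): cv2.imwrite('pics/'+n+'.png',cv2.cvtColor(im,cv2.COLOR_RGB2BGR))
E
python3 - <<'E'
from h import *
for n in ['scene','top','wrist']:
    print(n,get_calibration(n)); 
    save(capture(n),n+'0')
print(monitor.read_state(), r.tcp_to_tips)
E
```

```text
scene {'fx': 430.43986224339386, 'fy': 430.43986224339386, 'cx': 259.8392980776875, 'cy': 182.46011712251686, 'k1': -0.08269095536853432, 'origin': array([0.9349, 0.5023, 0.9792]), 'attitude': array([-0.1075,  0.3446,  0.8895, -0.28  ])}
top {'fx': 433.14440439217043, 'fy': 433.14440439217043, 'cx': 252.43485509491853, 'cy': 192.19207081537326, 'k1': -0.0733603476122838, 'origin': array([0.4239, 0.046 , 1.2539]), 'attitude': array([ 0.0201, -0.7009,  0.7125, -0.026 ])}
wrist {'fx': 287.3793948247048, 'fy': 287.3793948247048, 'cx': 259.2612036541038, 'cy': 188.96427206028085, 'k1': -0.07332895587084222, 'mount': array([[ 0.0016,  0.9573,  0.2892, -0.0743],
       [-0.0004, -0.2892,  0.9573, -0.1339],
       [ 1.    , -0.0017, -0.0001,  0.0008],
       [ 0.    ,  0.    ,  0.    ,  1.    ]])}
{'time': 0.15, 'q': array([-1.3045,  0.2073,  1.5426, -0.    ,  1.3935, -0.1505]), 'qd': array([-0.0012, -0.002 , -0.0055,  0.0003, -0.0002, -0.0005]), 'tau': array([ -0.0003, -38.3508, -29.2038,  -0.0002,   0.0066,  -0.    ]), 'tool_pos': array([ 0.2326, -0.5252,  0.2384]), 'tcp_rot': array([ 0.1463, -0.1464,  0.6924, -0.6912]), 'force': array([-0.3233, -0.3394, -0.6595]), 'torque': array([ 0.0674, -0.0497,  0.0253]), 'opening': 0.9998199179932612} 0.008
```

View pics/top0.png

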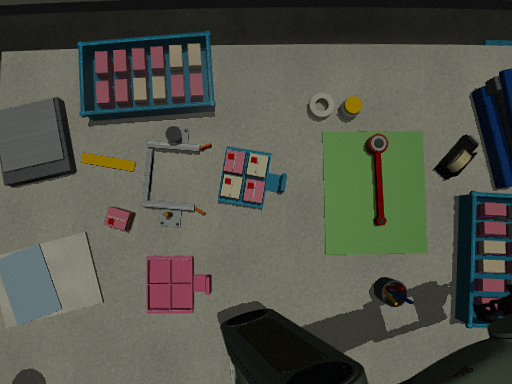

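View pics/scene0.png

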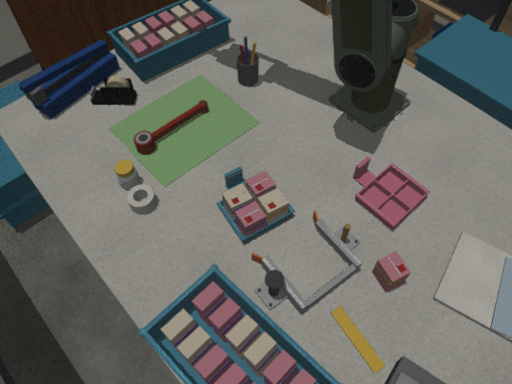

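View pics/wrist0.png

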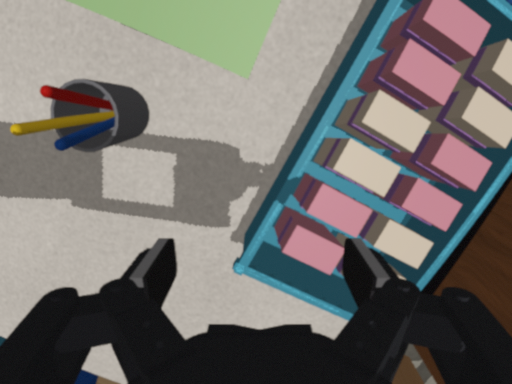

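```bash
cat >> h.py <<'E'
from scipy.spatial.transform import Rotation as R
def rot(q): return R.from_quat([q[1],q[2],q[3],q[0]]).as_matrix()
def cam(n,st=None):
    c=get_calibration(n)
    if n=='wrist':
        M=c['mount']; T=rot(st['tcp_rot']); return c, T@M[:3,:3], np.array(st['tool_pos'])+T@M[:3,3]
    return c, rot(c['attitude']), np.array(c['origin'])
def ray(C,px):
    c,Rm,o=C; px=np.atleast_2d(np.array(px,float))
    d=np.c_[(px[:,0]-c['cx'])/c['fx'],(px[:,1]-c['cy'])/c['fy']]; u=d.copy()
    for _ in range(20): u=d/(1+c['k1']*(u**2).sum(1,keepdims=True))
    return np.c_[u,np.ones(len(u))]@Rm.T
def onz(C,px,z):
    v=ray(C,px); o=C[2]; t=(z-o[2])/v[:,2]; return o+v*t[:,None]
def proj(C,P):
    c,Rm,o=C; p=(np.atleast_2d(P)-o)@Rm; u=p[:,:2]/p[:,2:]; r2=(u**2).sum(1,keepdims=True)
    u=u*(1+c['k1']*r2); return np.c_[u[:,0]*c['fx']+c['cx'],u[:,1]*c['fy']+c['cy']]
E
python3 - <<'E'
from h import *
C=cam('top'); print(C[1]); 
for n,p,z in [('thick',(174,135),.085),('thin',(170,215),.085),('boss',(377,144),.045),('eye',(380,220),.034),('tray',(247,177),.03),('grip',(282,183),.05),('mouth',(206,177),0),('stop',(148,178),0.03)]:
    print(n,onz(C,p,z))
im=cv2.imread('pics/top0.png')
cv2.imwrite('pics/c1.png',cv2.resize(im[115:235,100:300],None,fx=4,fy=4,interpolation=cv2.INTER_CUBIC))
cv2.imwrite('pics/c2.png',cv2.resize(im[120:240,310:450],None,fx=4,fy=4,interpolation=cv2.INTER_CUBIC))
im=cv2.imread('pics/scene0.png')
cv2.imwrite('pics/c3.png',cv2.resize(im[150:320,200:400],None,fx=4,fy=3.5,interpolation=cv2.INTER_CUBIC))
cv2.imwrite('pics/c3.png',cv2.resize(im[160:310,200:400],None,fx=4,fy=4,interpolation=cv2.INTER_CUBIC))
E
```

```text
[[-0.0166 -0.9977  0.0651]
 [-0.9998  0.0161 -0.0088]
 [ 0.0078 -0.0652 -0.9978]]
thick [[0.6603 0.2475 0.085 ]]
thin [[0.4421 0.2591 0.085 ]]
boss [[ 0.6344 -0.3213  0.045 ]]
eye [[ 0.4186 -0.3253  0.034 ]]
tray [[0.5472 0.0498 0.03  ]]
grip [[ 0.5268 -0.0477  0.05  ]]
mouth [[0.5521 0.1692 0.    ]]
stop [[0.549  0.3315 0.03  ]]
```

View pics/c1.png

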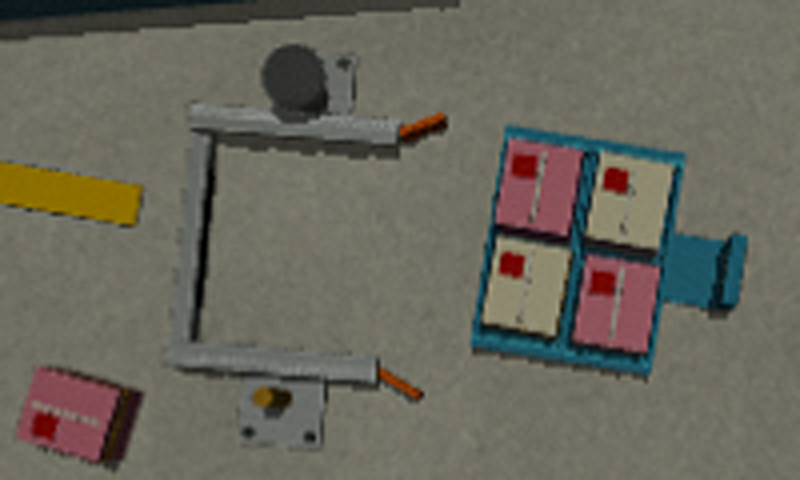

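View pics/c2.png

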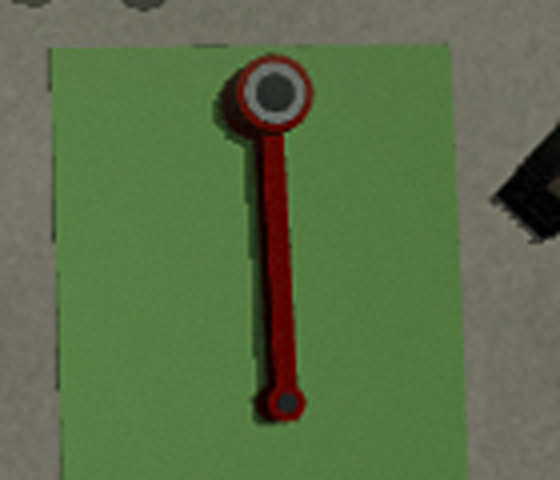

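View pics/c3.png

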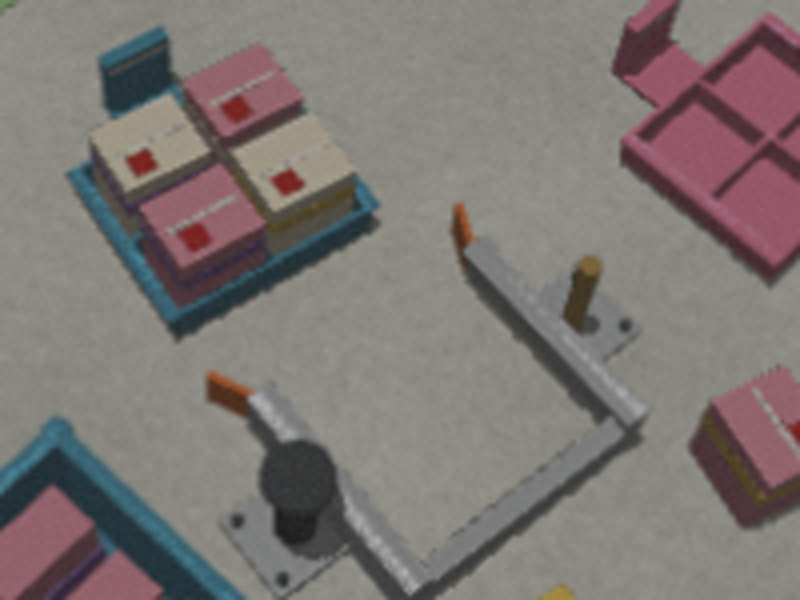

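```bash
cat >> h.py <<'E'
def tri(C1,p1,C2,p2):
    A=[];b=[]
    for C,p in((C1,p1),(C2,p2)):
        d=ray(C,p)[0]; d/=np.linalg.norm(d); P=np.eye(3)-np.outer(d,d); A.append(P); b.append(P@C[2])
    x=np.linalg.lstsq(np.vstack(A),np.hstack(b),rcond=None)[0]; return x
E
python3 - <<'E'
from h import *
T=cam('top');S=cam('scene')
c1=lambda x,y:((x+.5)/4-.5+100,(y+.5)/4-.5+115)
c3=lambda x,y:((x+.5)/4-.5+200,(y+.5)/4-.5+160)
c2=lambda x,y:((x+.5)/4-.5+310,(y+.5)/4-.5+120)
print('thick',tri(T,c1(294,77),S,c3(299,472)),onz(T,c1(294,77),.085),onz(S,c3(299,472),.085))
print('thin',tri(T,c1(263,396),S,c3(589,266)),onz(T,c1(263,396),.085),onz(S,c3(589,266),.085))
print('tray top cam',[onz(T,c1(*p),.028)[0] for p in [(507,127),(685,155),(650,374),(474,350)]])
print('tray scene', [onz(S,c3(*p),.028)[0] for p in [(70,175),(178,330),(380,203)]])
print('plate', [onz(S,c3(*p),.058)[0] for p in [(100,60),(165,29),(104,68),(171,37)]],[onz(T,c1(*p),.058)[0] for p in [(747,234),(740,308)]])
print('boss',onz(T,c2(275,93),.045),'eye',onz(T,c2(287,403),.034))
print('rails z42', [onz(T,c1(*p),.042)[0] for p in [(190,104),(400,122),(170,365),(378,382),(170,348),(376,360)]])
q=monitor.read_state(); print(rot(q['tcp_rot']))
E
```

```text
thick [0.6639 0.2501 0.0834] [[0.6635 0.2499 0.085 ]] [[0.6644 0.2505 0.085 ]]
thin [0.4462 0.2721 0.0813] [[0.446  0.2716 0.085 ]] [[0.4485 0.2727 0.085 ]]
tray top cam [array([0.6363, 0.1074, 0.028 ]), array([ 0.6141, -0.0194,  0.028 ]), array([0.4582, 0.0084, 0.028 ]), array([0.4773, 0.1327, 0.028 ])]
tray scene [array([ 0.6164, -0.0154,  0.028 ]), array([0.6384, 0.1168, 0.028 ]), array([0.4821, 0.1359, 0.028 ])]
plate [array([ 0.5551, -0.0555,  0.058 ]), array([ 0.5065, -0.0459,  0.058 ]), array([ 0.5573, -0.0487,  0.058 ]), array([ 0.508 , -0.0381,  0.058 ])] [array([ 0.5535, -0.0598,  0.058 ]), array([ 0.5021, -0.0538,  0.058 ])]
boss [[ 0.6376 -0.3254  0.045 ]] eye [[ 0.4175 -0.3292  0.034 ]]
rails z42 [array([0.6543, 0.3314, 0.042 ]), array([0.6387, 0.1823, 0.042 ]), array([0.4695, 0.3454, 0.042 ]), array([0.4553, 0.1992, 0.042 ]), array([0.4814, 0.3454, 0.042 ]), array([0.4707, 0.2004, 0.042 ])]
[[-0.9144 -0.0005  0.4049]
 [-0.4049  0.0018 -0.9144]
 [-0.0003 -1.     -0.0018]]
```

Candidates for the tray: the blue loaded one at top px (247,177), the pink lookalike at (172,284), and the big blue crates at (147,75) and (485,260). For the lever, the only red bar is at (378,145)–(380,220). I choose the small blue loaded tray with its grip plate at (284,183), confirmed in crop c1/c3.

Emit:
step_arm:
  deltas:
    - [8.5,[-9,0.5,-6.3],0.12]
    - [8.5,[-14,1,-9.5],0.24]
    - [8.5,[-18.5,1.5,-12.6],0.36]
    - [4.5,[-23,2,-15.7],0.48]
    - [4.5,[-28,2.5,-19],0.58]
    - [4.5,[-33,3,-22],0.58]
    - [4.5,[-37,3.5,-25],0.58]
    - [4.5,[-42,3.8,-28.5],0.58]
    - [4.5,[-46.5,3.8,-31.5],0.58]
    - [4.5,[-46.5,3.8,-31.5],0.58]
    - [4.5,[-46.5,3.8,-31.5],0.58]
  force: 40

```text
time: 1.52
tool_pos: [0.53, -0.0495, 0.2008]
tcp_rot: [0.058, -0.057, -0.705, 0.705]
force: [0.5, 0.6, 0.8]
opening: 0.53
```

Run:
```python
from h import *
q=monitor.read_state(); print(q['time'],q['tool_pos'],rot(q['tcp_rot']),q['opening'])
im=capture('wrist'); save(im,'w1'); np.save('w1_st.npy',np.r_[q['tool_pos'],q['tcp_rot']])
```

```text
1.525 [ 0.53   -0.0495  0.2008] [[-0.9869 -0.0013 -0.1615]
 [ 0.1615 -0.0004 -0.9869]
 [ 0.0013 -1.      0.0006]] 0.5299331792730203
```

View pics/w1.png

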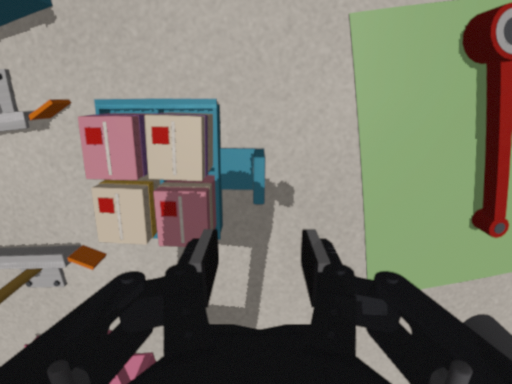

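Run:
```python
from h import *
im=cv2.imread('pics/w1.png')
cv2.imwrite('pics/w1c.png',cv2.resize(im[90:250,80:280],None,fx=3.75,fy=3.75,interpolation=cv2.INTER_CUBIC))
s=np.load('w1_st.npy'); W=cam('wrist',dict(tool_pos=s[:3],tcp_rot=s[3:]))
P=np.array([.53,-.0495,.058]);
print(proj(W,[P,P+[.0247,-.004,0],P-[.0247,-.004,0]]))
print([onz(W,p,.058)[0] for p in [(265,150),(265,203),(254,150),(254,203)]])
```

```text
[[258.9025 180.1744]
 [258.81   155.3282]
 [258.991  203.82  ]]
[array([ 0.5589, -0.0603,  0.058 ]), array([ 0.5052, -0.0517,  0.058 ]), array([ 0.5606, -0.0498,  0.058 ]), array([ 0.507 , -0.0406,  0.058 ])]
```

View pics/w1c.png

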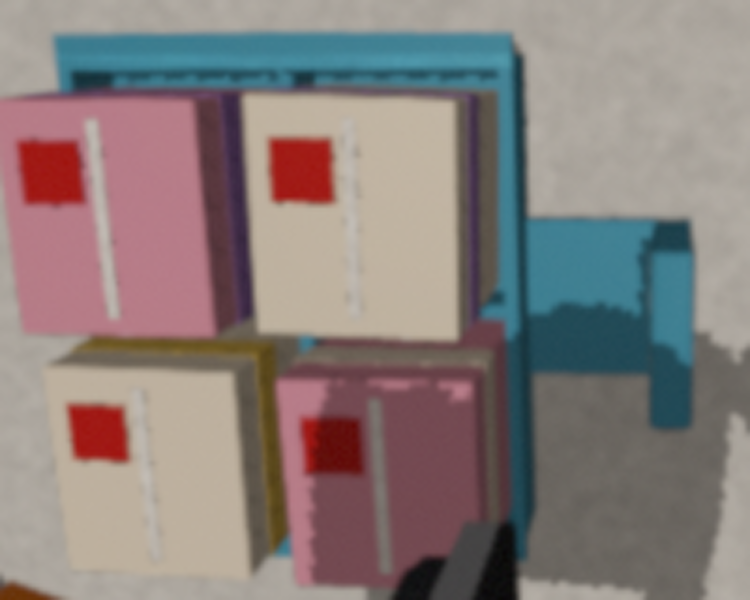

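Emit:
step_arm:
  deltas:
    - [4.5,[0,5,0],0]
    - [4.5,[0,10,0],0]
    - [4.5,[0,14,0],0]
    - [4.5,[0,16,0],0]
    - [4.5,[0,17,0],0]
    - [4.5,[0,17,0],0]
    - [0.8,[0,17,0],0]
    - [0.8,[0,17,0],0]
    - [0.8,[0,17,0],0]
    - [0.8,[0,17,0],0]
    - [0.8,[0,17,0],0]
    - [0.8,[0,17,0],0]
  force: 40

```text
time: 3.08
tool_pos: [0.5312, -0.0498, 0.0321]
tcp_rot: [0.057, -0.058, -0.705, 0.705]
force: [-0.8, -0.4, 5.4]
opening: 0.133
```

Run:
```python
from h import *
q=monitor.read_state(); print(q['time'],q['tool_pos'],rot(q['tcp_rot']),q['opening'],q['force'],q['torque'])
save(capture('scene'),'s2');
im=cv2.imread('pics/s2.png')
cv2.imwrite('pics/s2c.png',cv2.resize(im[130:310,170:410],None,fx=3.2,fy=3.2,interpolation=cv2.INTER_CUBIC))
```

```text
3.075 [ 0.5312 -0.0498  0.0321] [[-0.9867  0.0015 -0.1626]
 [ 0.1626 -0.0005 -0.9867]
 [-0.0016 -1.      0.0003]] 0.1334344890943464 [-0.8137 -0.4163  5.4466] [-0.0157  0.1181 -0.2184]
```

View pics/s2c.png

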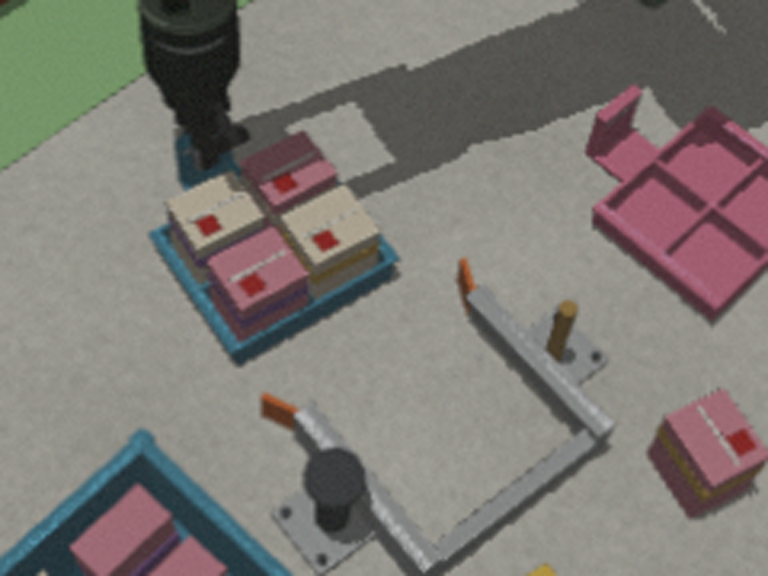

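Emit:
step_arm:
  deltas:
    - [0.8,[0.1,-0.05,-0.15],-0.008]
    - [0.8,[0.25,-0.05,-0.35],-0.02]
    - [0.8,[0.4,-0.05,-0.6],-0.032]
    - [0.8,[0.6,-0.05,-0.8],-0.045]
    - [0.8,[0.75,-0.05,-1.0],-0.055]
    - [0.8,[0.81,-0.05,-1.12],-0.062]
    - [0.8,[0.81,-0.05,-1.12],-0.062]
    - [0.8,[0.81,-0.05,-1.12],-0.062]
  force: 60

```text
time: 4.12
tool_pos: [0.5246, -0.037, 0.0321]
tcp_rot: [-0.035, 0.036, 0.706, -0.706]
force: [1.7, -2.3, 5.5]
opening: 0.13
```

Run:
```python
from h import *
q=monitor.read_state(); print(q['time'],q['tool_pos'],rot(q['tcp_rot']),q['opening'],q['force'],q['torque'])
a,b=capture('scene'),capture('top')
save(a,'s3');save(b,'t3')
im=cv2.imread('pics/s3.png')
cv2.imwrite('pics/s3c.png',cv2.resize(im[160:310,200:400],None,fx=4,fy=4,interpolation=cv2.INTER_CUBIC))
im=cv2.imread('pics/t3.png')
cv2.imwrite('pics/t3c.png',cv2.resize(im[115:235,100:300],None,fx=4,fy=4,interpolation=cv2.INTER_CUBIC))
```

```text
4.125 [ 0.5246 -0.037   0.0321] [[-0.9949  0.0007 -0.1008]
 [ 0.1008  0.     -0.9949]
 [-0.0007 -1.     -0.0001]] 0.1301387990001698 [ 1.6713 -2.2766  5.5329] [-0.3293 -0.367  -0.3696]
```

View pics/s3c.png

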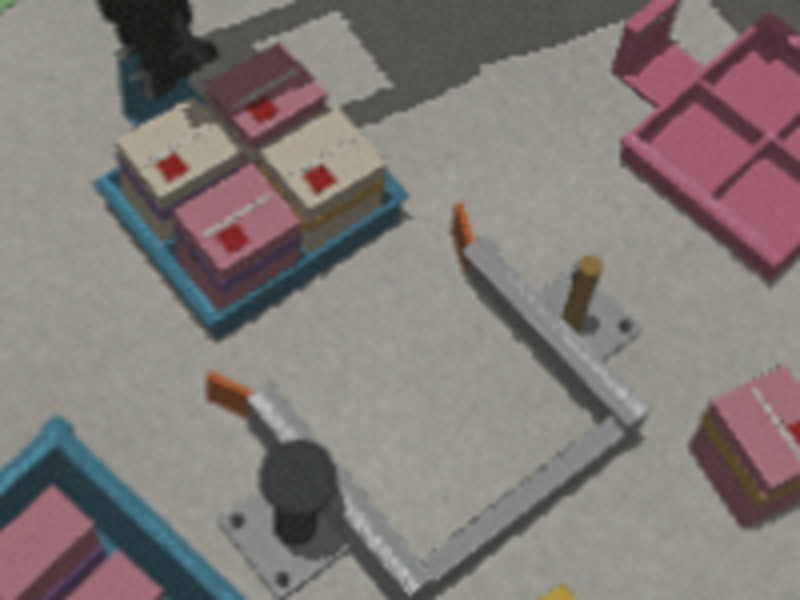

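View pics/t3c.png

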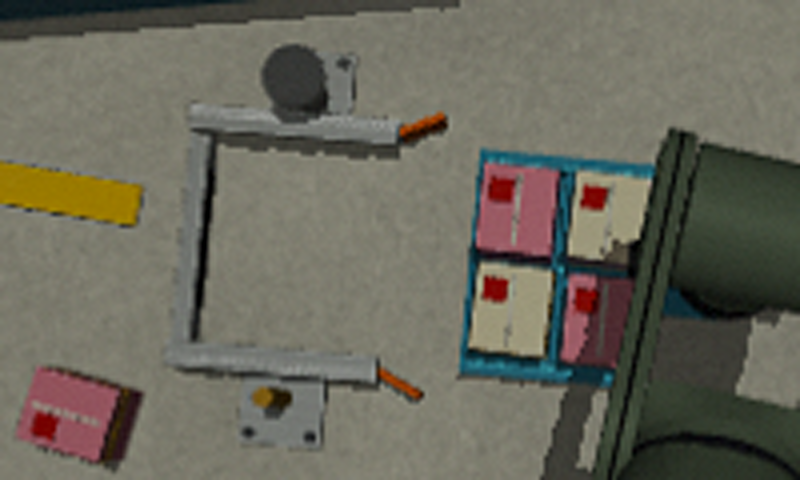

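Run:
```python
from h import *
T=cam('top');S=cam('scene')
c1=lambda x,y:((x+.5)/4-.5+100,(y+.5)/4-.5+115)
c3=lambda x,y:((x+.5)/4-.5+200,(y+.5)/4-.5+160)
o=np.array([.5553,.2611]);X=np.array([.995,-.101]);Y=np.array([.101,.995])
J=lambda P:((P[0][:2]-o)@X,(P[0][:2]-o)@Y)
for n,p,z in [('front+',(483,150),.028),('front-',(461,374),.028),('railo+',(190,104),.042),('railo+m',(400,122),.042),('railo-',(170,368),.042),('railo-m',(378,383),.042),('g+',(445,116),.042),('g-',(422,397),.042),('ri+',(190,130),.042),('ri+m',(400,143),.042),('ri-',(175,345),.042),('ri-m',(376,359),.042)]: print(n,np.round(J(onz(T,c1(*p),z)),4))
print('scene')
for n,p,z in [('front+',(218,330),.028),('front-',(405,196),.028),('ri-m',(470,250),.042),('ri-',(620,420),.042),('ri+m',(250,395),.042),('g-',(460,205),.042),('g+',(208,373),.042)]: print(n,np.round(J(onz(S,c3(*p),z)),4))
print('thick',J(onz(T,c1(294,77),.085)),J(onz(S,c3(299,472),.085)))
print('thin',J(onz(T,c1(263,396),.085)),J(onz(S,c3(589,266),.085)))
```

```text
front+ [ 0.0781 -0.1292]
front- [-0.0824 -0.128 ]
railo+ [0.0914 0.08  ]
railo+m [ 0.0909 -0.07  ]
railo- [-0.096  0.075]
railo-m [-0.0939 -0.0718]
g+ [ 0.0979 -0.1013]
g- [-0.101  -0.1034]
ri+ [0.0729 0.078 ]
ri+m [ 0.076  -0.0714]
ri- [-0.0796  0.0731]
ri-m [-0.0773 -0.0688]
scene
front+ [ 0.0774 -0.1205]
front- [-0.0765 -0.1264]
ri-m [-0.0776 -0.0657]
ri- [-0.0734  0.0748]
ri+m [ 0.0916 -0.0687]
g- [-0.094  -0.0944]
g+ [ 0.1032 -0.0951]
thick (np.float64(0.10876754755085573), np.float64(-0.0002640075435153571)) (np.float64(0.10961225083256046), np.float64(0.00046575411204244875))
thin (np.float64(-0.10985221352710352), np.float64(-0.0005742768203670999)) (np.float64(-0.107475069544004), np.float64(0.0007976449803953658))
```

Emit:
step_arm:
  deltas:
    - [0.8,[0,0,-0.2],0]
    - [0.8,[0,0,-0.6],0]
    - [0.8,[0,0,-1.2],0]
    - [0.8,[0,0,-1.8],0]
    - [0.8,[0,0,-2.4],0]
    - [0.8,[0,0,-3.0],0]
    - [0.8,[0,0,-3.6],0]
    - [0.8,[0,0,-4.2],0]
    - [0.8,[0,0,-4.8],0]
    - [0.8,[0,0,-5.4],0]
    - [0.8,[0,0,-6.0],0]
    - [0.8,[0,0,-6.6],0]
    - [0.8,[0,0,-7.2],0]
    - [0.8,[0,0,-7.6],0]
    - [0.8,[0,0,-7.8],0]
    - [0.8,[0,0,-7.8],0]

```text
time: 6.22
tool_pos: [0.5315, 0.0396, 0.0322]
tcp_rot: [0.036, -0.035, -0.706, 0.707]
force: [0.1, -5.3, 8.4]
opening: 0.127
```

```bash
cat > look.py <<'E'
from h import *
import sys
n=sys.argv[1]
q=monitor.read_state(); print(q['time'],q['tool_pos'],rot(q['tcp_rot']),q['opening'],q['force'],q['torque'])
a=capture('scene'); save(a,'s'+n)
im=cv2.imread(f'pics/s{n}.png')
cv2.imwrite(f'pics/s{n}c.png',cv2.resize(im[160:310,200:400],None,fx=4,fy=4,interpolation=cv2.INTER_CUBIC))
E
python3 look.py 4
```

```text
6.225 [0.5315 0.0396 0.0322] [[-0.9951 -0.0016 -0.0991]
 [ 0.0992 -0.0019 -0.9951]
 [ 0.0014 -1.      0.0021]] 0.12708549366346317 [ 0.0727 -5.3174  8.3568] [-0.5854 -0.0921  0.0104]
```

View pics/s4c.png

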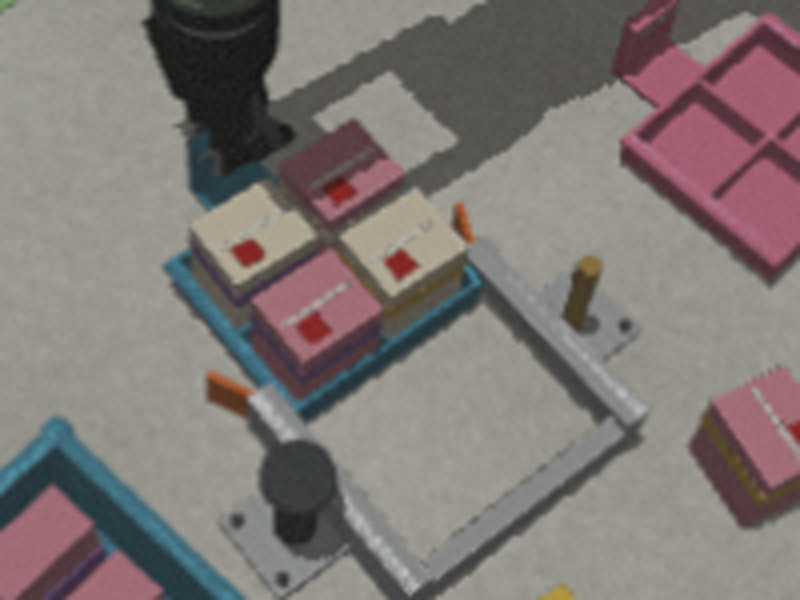

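Emit:
step_arm:
  deltas:
    - [0.8,[0,-0.05,-0.2],0]
    - [0.8,[0,-0.05,-0.6],0]
    - [0.8,[0,-0.05,-1.2],0]
    - [0.8,[0,-0.05,-1.8],0]
    - [0.8,[0,-0.05,-2.4],0]
    - [0.8,[0,-0.05,-3.0],0]
    - [0.8,[0,-0.05,-3.6],0]
    - [0.8,[0,-0.05,-4.2],0]
    - [0.8,[0,-0.05,-4.8],0]
    - [0.8,[0,-0.05,-5.4],0]
    - [0.8,[0,-0.05,-6.0],0]
    - [0.8,[0,-0.05,-6.6],0]
    - [0.8,[0,-0.05,-7.2],0]
    - [0.8,[0,-0.05,-7.8],0]
    - [0.8,[0,-0.05,-8.4],0]
    - [0.8,[0,-0.05,-9.0],0]
    - [0.8,[0,-0.05,-9.5],0]
    - [0.8,[0,-0.05,-10.0],0]
    - [0.8,[0,-0.05,-10.3],0]
    - [0.8,[0,-0.05,-10.3],0]

```text
time: 8.78
tool_pos: [0.5418, 0.1421, 0.0322]
tcp_rot: [0.036, -0.035, -0.705, 0.707]
force: [0.6, -3.7, 5.9]
opening: 0.132
```

```bash
python3 look.py 5
```

```text
8.775 [0.5418 0.1421 0.0322] [[-0.9951 -0.0017 -0.0993]
 [ 0.0993 -0.002  -0.9951]
 [ 0.0015 -1.      0.0022]] 0.13243644216630276 [ 0.5635 -3.7061  5.8703] [-0.4852 -0.3742  0.0018]
```

View pics/s5c.png

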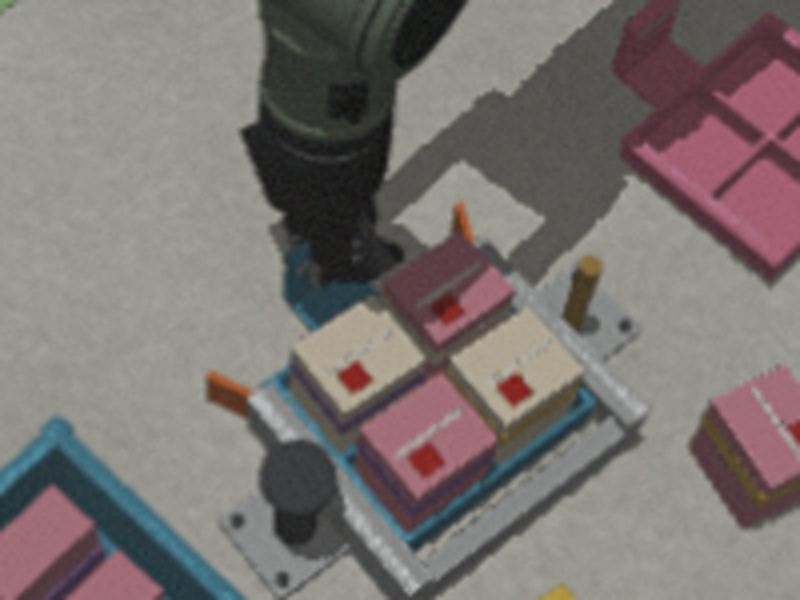

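Emit:
step_arm:
  deltas:
    - [0.8,[0,0,-0.3],0]
    - [0.8,[0,0,-0.6],0]
    - [0.8,[0,0,-0.8],0]
    - [0.8,[0,0,-1.0],0]
    - [0.8,[0,0,-1.0],0]

```text
time: 9.45
tool_pos: [0.5428, 0.1517, 0.0322]
tcp_rot: [0.036, -0.035, -0.705, 0.707]
force: [1.2, -4.9, 5.8]
opening: 0.131
```

```bash
python3 look.py 6
```

```text
9.45 [0.5428 0.1517 0.0322] [[-0.995  -0.0018 -0.0994]
 [ 0.0994 -0.0024 -0.995 ]
 [ 0.0015 -1.      0.0025]] 0.13145610944040387 [ 1.1991 -4.9464  5.8026] [-0.5822 -0.3787 -0.0208]
```

View pics/s6c.png

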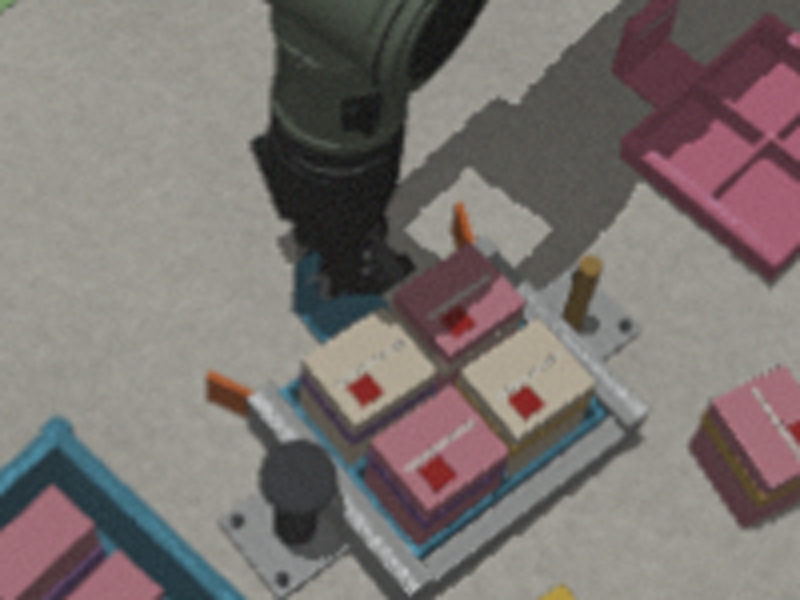

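Not on the stop yet (force unchanged); pressing on until it rises.

Emit:
step_arm:
  deltas:
    - [0.8,[0,0,-0.15],0]
    - [0.8,[0,0,-0.3],0]
    - [0.8,[0,0,-0.4],0]

```text
time: 9.88
tool_pos: [0.5431, 0.1546, 0.0322]
tcp_rot: [0.036, -0.034, -0.705, 0.708]
force: [-0.5, -11.5, 7.8]
opening: 0.135
```

Emit:
step_arm:
  deltas:
    - [0.8,[0,0,-0.15],0]
    - [0.8,[0,0,-0.25],0]
    - [0.8,[0,0,-0.25],0]

```text
time: 10.25
tool_pos: [0.5438, 0.1548, 0.0322]
tcp_rot: [0.035, -0.034, -0.703, 0.709]
force: [1.8, -17.2, 6.7]
opening: 0.133
```

```bash
python3 look.py 7
```

```text
10.25 [0.5438 0.1548 0.0322] [[-0.9951 -0.002  -0.0985]
 [ 0.0985 -0.0078 -0.9951]
 [ 0.0012 -1.      0.008 ]] 0.13305245353909165 [  1.7927 -17.1788   6.7291] [-1.7014 -0.4139  0.1423]
```

View pics/s7c.png

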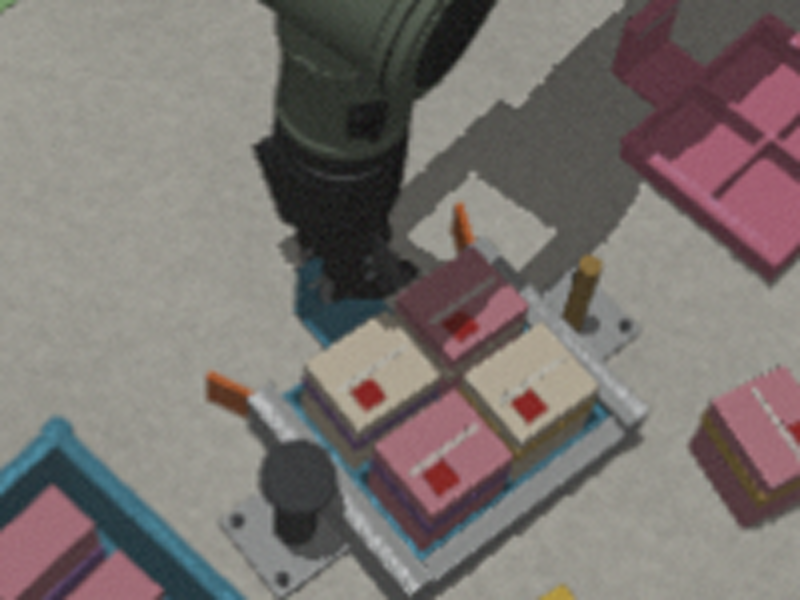

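Emit:
step_arm:
  deltas:
    - [0.8,[0,0,0.1],0]
    - [0.8,[0,0,0.2],0]
    - [3.5,[0,0,0.2],0]
    - [3.5,[0,0,0.2],0]
    - [3.5,[0,0,0.2],0]
    - [3.5,[0,0,0.2],0]
    - [3.5,[0,-2,0.2],0]
    - [3.5,[0,-6,0.2],0]
    - [3.5,[0,-11,0.2],0]
    - [3.5,[0,-15,0.2],0]

```text
time: 11.55
tool_pos: [0.5442, 0.1577, 0.1843]
tcp_rot: [-0.035, 0.036, 0.706, -0.706]
force: [0.2, 0.7, -0.0]
opening: 0.408
```

Emit:
step_arm:
  deltas:
    - [5,[-1,-2,5],0]
    - [5,[-2,-2,10],0]
    - [5,[-3,-2,16],0]
    - [5,[-4,-2,22],0]
    - [5,[-5,-2,28],0]
    - [5,[-6,-2,34],-0.05]
    - [5,[-7,-2,40],-0.1]
    - [5,[-7.9,-2,46],-0.117]
    - [5,[-7.9,-2,47.5],-0.117]
    - [5,[-7.9,-2,47.5],-0.117]
    - [5,[-7.9,-2,47.5],-0.117]

```text
time: 12.92
tool_pos: [0.5747, -0.3212, 0.202]
tcp_rot: [0.006, -0.006, 0.708, -0.707]
force: [0.7, -0.3, -0.2]
opening: 0.586
```

```bash
python3 look.py 8
python3 - <<'E'
from h import *
q=monitor.read_state(); np.save('w8.npy',np.r_[q['tool_pos'],q['tcp_rot']])
save(capture('wrist'),'w8'); save(capture('top'),'t8')
im=cv2.imread('pics/t8.png')
cv2.imwrite('pics/t8c.png',cv2.resize(im[115:235,100:300],None,fx=4,fy=4,interpolation=cv2.INTER_CUBIC))
E
```

```text
12.925 [ 0.5747 -0.3212  0.202 ] [[-0.9998 -0.0006  0.0174]
 [-0.0174  0.0014 -0.9998]
 [ 0.0006 -1.     -0.0014]] 0.5861077224179778 [ 0.7196 -0.3418 -0.1712] [-0.0012 -0.0117 -0.0022]
```

View pics/s8c.png

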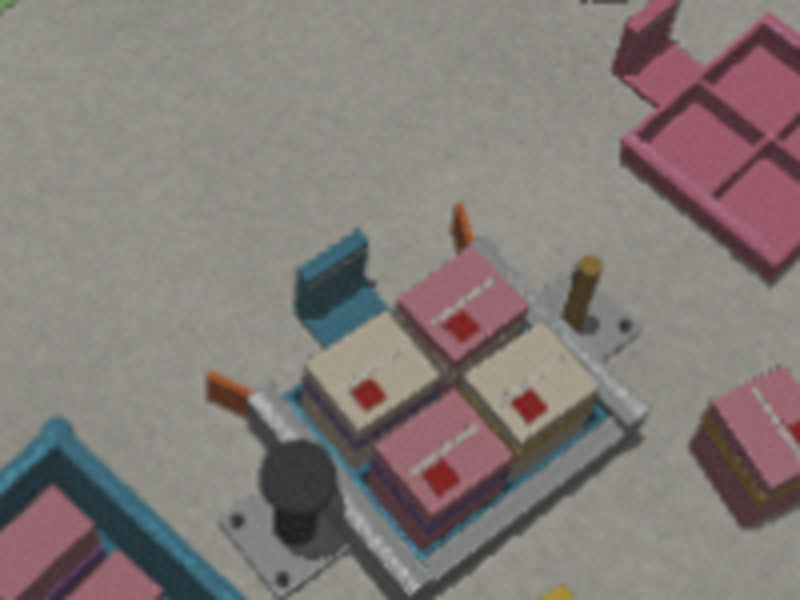

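View pics/w8.png

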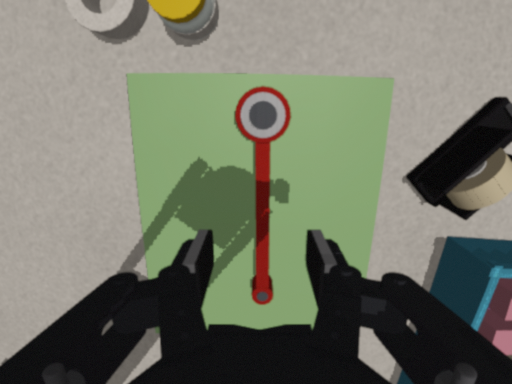

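View pics/t8c.png

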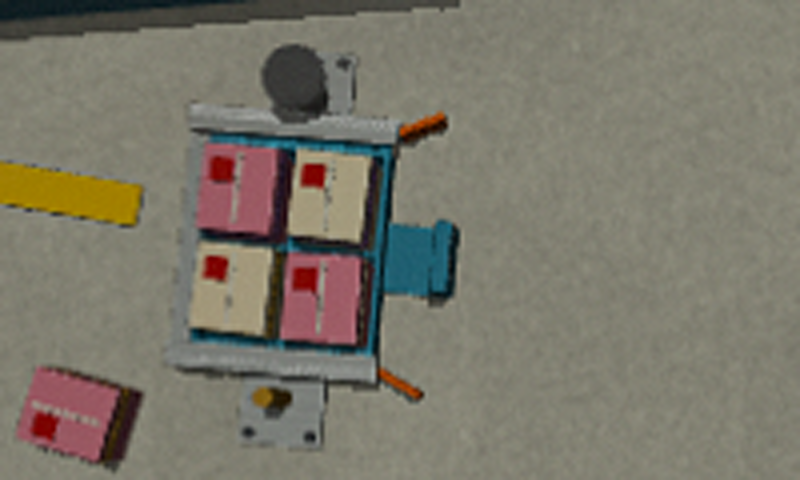

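Run:
```python
from h import *
s=np.load('w8.npy'); W=cam('wrist',dict(tool_pos=s[:3],tcp_rot=s[3:])); T=cam('top')
im=cv2.imread('pics/w8.png'); hsv=cv2.cvtColor(im,cv2.COLOR_BGR2HSV)
m=(((hsv[...,0]<8)|(hsv[...,0]>172))&(hsv[...,1]>180)).astype(np.uint8)
m[:, :200]=0; m[:,320:]=0
rows=np.where(m.any(1))[0]; print('rows',rows.min(),rows.max())
for y in (180,200,220,240,260): x=np.where(m[y])[0]; print(y,x.min(),x.max())
cs=np.where(m[:145])  # boss ring outer
(x,y),rd=cv2.minEnclosingCircle(np.c_[cs[1],cs[0]][cs[0]<138].astype(np.float32)); print('boss',x,y,rd)
cs=np.where(m[283:]); (ex,ey),rd2=cv2.minEnclosingCircle(np.c_[cs[1],cs[0]+283].astype(np.float32)); print('eye',ex,ey,rd2)
b=onz(W,(x,y),.046)[0]; e=onz(W,(ex,ey),.035)[0]; print(b,e,np.linalg.norm((b-e)[:2]))
u=(b-e)[:2]; print('yaw',np.arctan2(u[1],u[0])); print('bal from wrist',e[:2]+u*158/220)
for y in (180,220,240): print('bar', onz(W,(np.where(m[y])[0].mean(),y),.035))
im=cv2.imread('pics/t8.png'); cv2.imwrite('pics/t8l.png',cv2.resize(im[120:240,310:450],None,fx=4,fy=4,interpolation=cv2.INTER_CUBIC))
```

```text
rows 87 303
180 256 268
200 257 267
220 257 267
240 257 267
260 256 267
boss 262.308837890625 114.15441131591797 27.261938095092773
eye 261.5 291.3947448730469 11.946707725524902
[ 0.6385 -0.3233  0.046 ] [ 0.4258 -0.3265  0.035 ] 0.2127796722322796
yaw 0.01527068816723084
bal from wrist [ 0.5786 -0.3242]
bar [[ 0.5686 -0.3244  0.035 ]]
bar [[ 0.5217 -0.3253  0.035 ]]
bar [[ 0.4966 -0.3258  0.035 ]]
```

Emit:
step_arm:
  deltas:
    - [5,[-0.12,5,0.38],0]
    - [5,[-0.12,10,0.38],0]
    - [5,[-0.12,15,0.38],0]
    - [5,[-0.12,17.5,0.38],0]
    - [5,[-0.12,18.6,0.38],0]
    - [5,[-0.12,18.6,0.38],0]
    - [1.0,[-0.12,18.6,0.38],0]
    - [1.0,[-0.12,18.6,0.38],0]
    - [1.0,[-0.12,18.6,0.38],0]
    - [1.0,[-0.12,18.6,0.38],0]
    - [1.0,[-0.12,18.6,0.38],0]
    - [1.0,[-0.12,18.6,0.38],0]
    - [1.0,[-0.12,18.6,0.38],0]
  force: 90

```text
time: 14.7
tool_pos: [0.5773, -0.3273, 0.0186]
tcp_rot: [-0.007, 0.005, -0.707, 0.708]
force: [-0.0, 2.1, 5.6]
opening: 0.168
```

Run:
```python
from h import *
q=monitor.read_state(); print(q['time'],q['tool_pos'],rot(q['tcp_rot']),q['opening'],q['force'],q['torque'])
save(capture('wrist'),'w9')
```

```text
14.7 [ 0.5773 -0.3273  0.0186] [[-0.9999  0.0029  0.0158]
 [-0.0158 -0.0012 -0.9999]
 [-0.0029 -1.      0.0012]] 0.16783055594666807 [-0.0016  2.1281  5.5864] [0.4767 0.0338 0.0172]
```

View pics/w9.png

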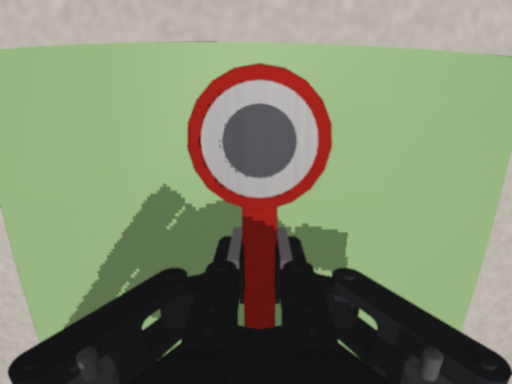

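Run:
```python
from h import *
q=monitor.read_state(); W=cam('wrist',q); b=onz(W,(259.5,136.5),.046)[0]; print(b, b-q['tool_pos'])
```

```text
[ 0.6397 -0.3269  0.046 ] [0.0624 0.0004 0.0274]
```

Emit:
step_arm:
  deltas:
    - [1.0,[0,-0.2,0],0]
    - [1.0,[0,-0.5,0],0]
    - [1.0,[0,-1.0,0],0]
    - [1.0,[0,-1.5,0],0]
    - [1.0,[0,-2.0,0],0]
    - [1.0,[0,-2.0,0],0]

```text
time: 15.5
tool_pos: [0.5764, -0.3274, 0.0371]
tcp_rot: [-0.006, 0.005, -0.707, 0.707]
force: [-0.4, -0.2, -5.6]
opening: 0.164
```

Run:
```python
from h import *
q=monitor.read_state(); print(q['time'],q['tool_pos'],rot(q['tcp_rot']),q['opening'],q['force'],q['torque'])
save(capture('wrist'),'w10'); save(capture('scene'),'s10')
im=cv2.imread('pics/s10.png'); cv2.imwrite('pics/s10c.png',cv2.resize(im[60:200,90:270],None,fx=4,fy=4,interpolation=cv2.INTER_CUBIC))
```

```text
15.5 [ 0.5764 -0.3274  0.0371] [[-0.9999  0.0013  0.0157]
 [-0.0157 -0.001  -0.9999]
 [-0.0013 -1.      0.001 ]] 0.16360688355013722 [-0.3548 -0.1573 -5.6154] [ 0.0333 -0.0204 -0.0045]
```

View pics/s10c.png

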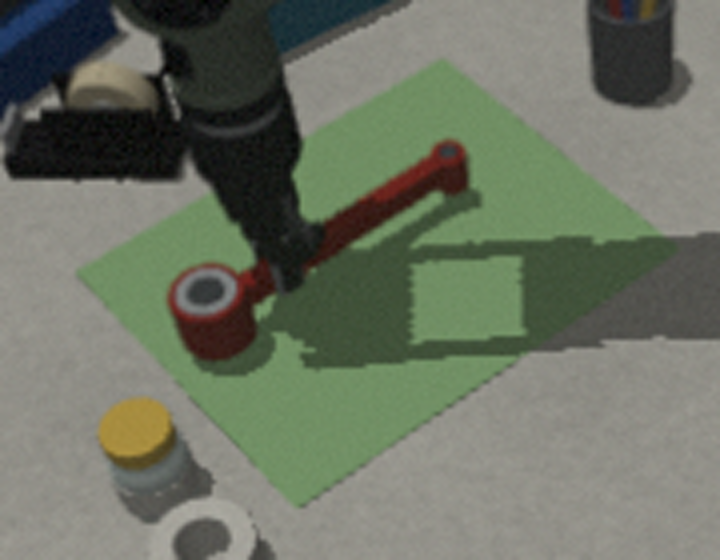

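View pics/w10.png

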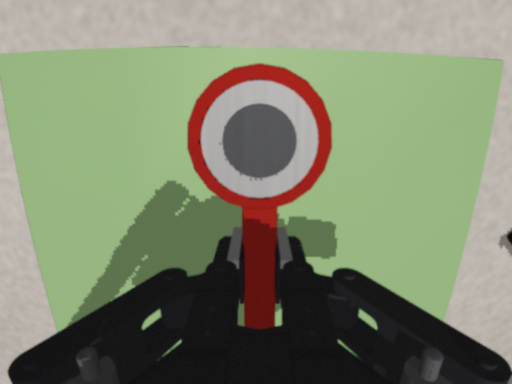

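Emit:
step_arm:
  deltas:
    - [1.0,[0,-0.5,0],0]
    - [1.0,[0,-1.5,0],0]
    - [1.0,[0,-3,0],0]
    - [1.0,[0,-5,0],0]
    - [1.0,[0,-7,0],0]
    - [1.0,[0,-9,0],0]
    - [1.0,[0,-10.5,0],0]
    - [1.0,[0,-11.3,0],0]
    - [1.0,[0,-11.6,0],0]
    - [1.0,[0,-11.6,0],0]

```text
time: 16.85
tool_pos: [0.5756, -0.3267, 0.1517]
tcp_rot: [0.005, -0.006, 0.707, -0.707]
force: [0.9, -0.6, -6.0]
opening: 0.168
```

Emit:
step_arm:
  deltas:
    - [1.0,[0,0,-0.5],0]
    - [1.0,[-0.1,0,-1.5],0]
    - [1.0,[-0.2,0,-3],0]
    - [1.0,[-0.3,0,-5],0]
    - [1.0,[-0.5,0,-8],0.01]
    - [1.0,[-0.7,0,-11],0.02]
    - [1.0,[-0.9,0,-14],0.03]
    - [1.0,[-1.1,0,-17],0.04]
    - [1.0,[-1.3,0,-20],0.05]
    - [1.0,[-1.5,0,-23],0.06]
    - [1.0,[-1.7,0,-26],0.07]
    - [1.0,[-1.9,0,-29],0.08]
    - [1.0,[-2.1,0,-32],0.09]
    - [1.0,[-2.3,0,-35],0.1]
    - [1.0,[-2.4,0,-37],0.11]
    - [1.0,[-2.5,0,-38.5],0.116]
    - [1.0,[-2.5,0,-39.5],0.116]
    - [1.0,[-2.5,0,-40],0.116]
    - [1.0,[-2.5,0,-40],0.116]

```text
time: 19.23
tool_pos: [0.5945, 0.0732, 0.1523]
tcp_rot: [0.035, -0.035, -0.706, 0.706]
force: [0.1, -0.1, -5.9]
opening: 0.162
```

Run:
```python
from h import *
q=monitor.read_state(); print(q['time'],q['tool_pos'],rot(q['tcp_rot']),q['opening'],q['force'],q['torque'])
save(capture('scene'),'s11')
T=rot(q['tcp_rot']); print(T.T@(np.array([.6028,.2572,.1526])-q['tool_pos']))
```

```text
19.225 [0.5945 0.0732 0.1523] [[-0.995  -0.0001 -0.1001]
 [ 0.1001 -0.0003 -0.995 ]
 [ 0.0001 -1.      0.0003]] 0.16182944515097453 [ 0.083  -0.0792 -5.9176] [-0.0362 -0.0495 -0.0086]
[ 0.0102 -0.0004 -0.1839]
```

View pics/s11.png

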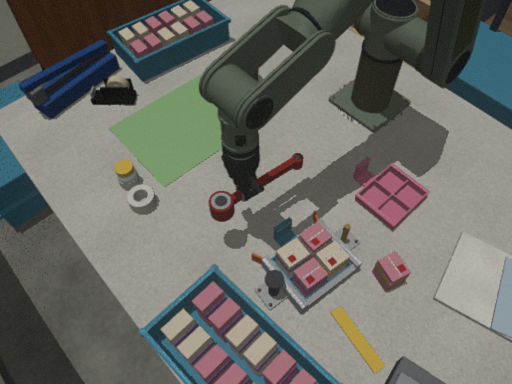

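Emit:
step_arm:
  deltas:
    - [1.0,[0,0,-0.5],0]
    - [1.0,[0.1,0,-1.5],0]
    - [1.0,[0.2,0,-3],0]
    - [1.0,[0.3,0,-5],0]
    - [1.0,[0.4,0,-7],0]
    - [1.0,[0.5,0,-9],0]
    - [1.0,[0.6,0,-11],0]
    - [1.0,[0.7,0,-13],0]
    - [1.0,[0.8,0,-15],0]
    - [1.0,[0.9,0,-16.5],0]
    - [1.0,[1.0,0,-17.5],0]
    - [1.0,[1.0,0,-18.1],0]
    - [1.0,[1.0,0,-18.4],0]
    - [1.0,[1.0,0,-18.4],0]
    - [1.0,[1.0,0,-18.4],0]

```text
time: 21.15
tool_pos: [0.6031, 0.2569, 0.1523]
tcp_rot: [0.036, -0.036, -0.706, 0.706]
force: [-0.3, -0.5, -4.8]
opening: 0.163
```

Run:
```python
from h import *
q=monitor.read_state(); print(q['time'],q['tool_pos'],rot(q['tcp_rot']),q['opening'],q['force'],q['torque'])
for n in ['scene','top','wrist']: save(capture(n),n+'12')
im=cv2.imread('pics/scene12.png'); cv2.imwrite('pics/s12c.png',cv2.resize(im[170:320,200:400],None,fx=4,fy=4,interpolation=cv2.INTER_CUBIC))
im=cv2.imread('pics/top12.png'); cv2.imwrite('pics/t12c.png',cv2.resize(im[115:235,100:300],None,fx=4,fy=4,interpolation=cv2.INTER_CUBIC))
```

```text
21.15 [0.6031 0.2569 0.1523] [[-0.9949 -0.0001 -0.1006]
 [ 0.1006 -0.0003 -0.9949]
 [ 0.0001 -1.      0.0003]] 0.16284778692022478 [-0.2635 -0.5456 -4.8096] [-0.0161 -0.0138 -0.0043]
```

View pics/s12c.png

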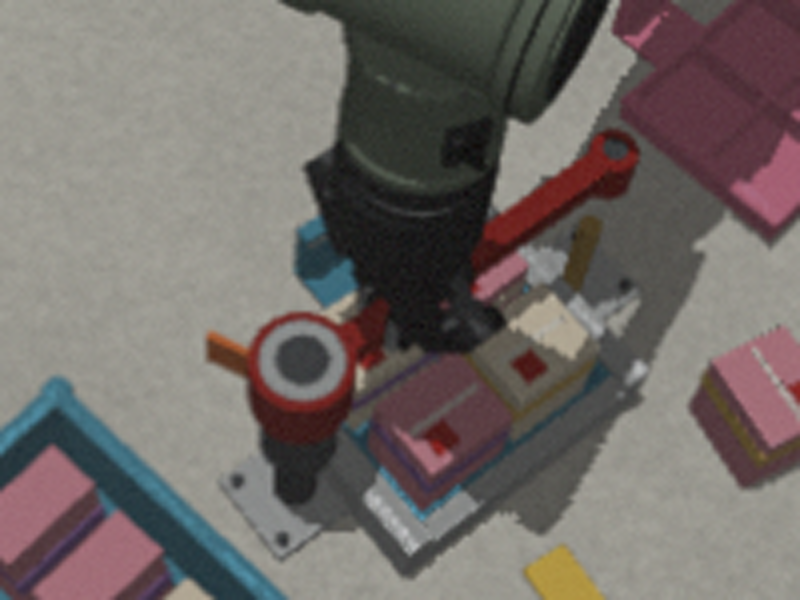

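View pics/t12c.png

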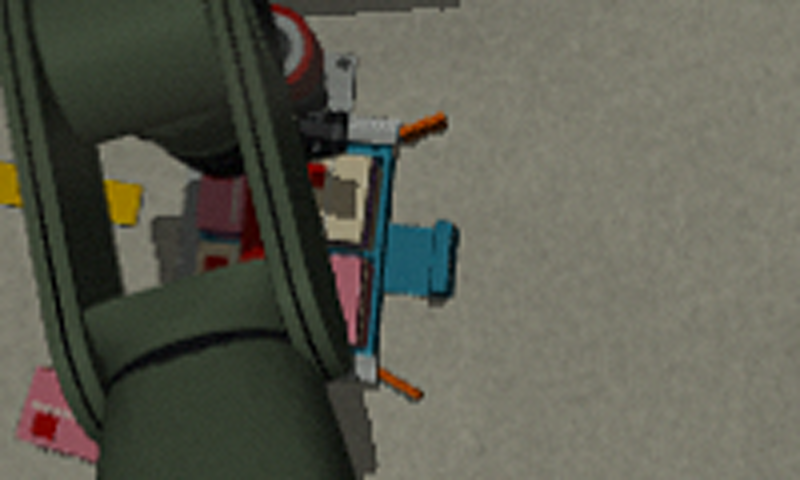

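View pics/wrist12.png

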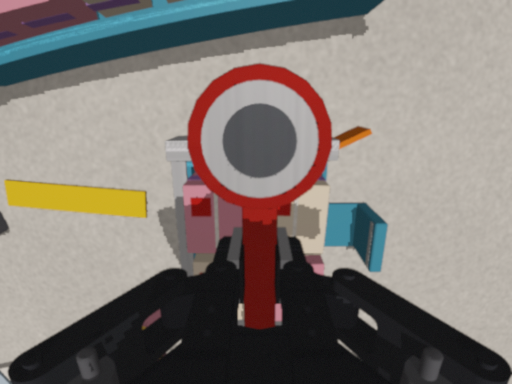

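Run:
```python
from h import *
S=cam('scene'); c=lambda x,y:((x+.5)/4-.5+200,(y+.5)/4-.5+170)
print('boss',onz(S,c(302,359),.180),'eye',onz(S,c(616,147),.169))
print('targets thick .664 .250 thin .447 .272')
q=monitor.read_state();W=cam('wrist',q);b=onz(W,(259.5,136.5),.180)[0];u=np.array([.9949,-.1006]);print('wrist boss',b,'eye',b[:2]-.22*u, q['qd'])
print(onz(S,[c(335,224)],.058))
```

```text
boss [[0.6651 0.2498 0.18  ]] eye [[0.4453 0.2714 0.169 ]]
targets thick .664 .250 thin .447 .272
wrist boss [0.6653 0.2503 0.18  ] eye [0.4464 0.2724] [ 0.0029  0.0003 -0.0005  0.0029  0.0006 -0.0006]
[[0.5474 0.1597 0.058 ]]
```

Both ends agree with their posts to within 2 mm, the lever is level, and the arm is still. Handing in.

Run:
```python
from h import *
workorder.hand_in(); q=monitor.read_state(); print(q['time'],q['tool_pos'],q['opening'],q['force'])
```

```text
the job is handed in; nothing more can be done
the job is handed in; nothing more can be done
```

I slid the blue tray into the holder until it met the end stop. I then lifted the red lever level at its balance point and handed the job in with it held over the posts. The hand-in returned no verdict, and no reading was available afterwards.

**Tray:** At the stop the grip stopped advancing and the push force rose to 17 N. After release, the pictures showed the tray closed up to the stop with all four cartons upright. In the final pictures the lever and arm partly hid the tray, so I could only recheck its visible parts.

**Lever:**

| Check at the end | Result |
|---|---|
| Boss over thick post | within 2 mm (scene and wrist cameras agree) |
| Eye over thin post | within 2 mm, from the scene camera; the wrist figure is worked out from the boss position |
| Height above posts | about 5 cm, worked out from the gripper height |
| Grip distance from boss axis | 62 mm, matching the balance point |
| Moment at the wrist | close to zero |
| Joint speeds | close to zero |

**Disagreement:** The holder's centre worked out from the grip position at home differed by about 3 mm in y from the centre worked out from the posts. I placed the lever by a value close to the posts' one. That difference is well inside the 20 mm allowed for the lever.

I saw no bystander disturbed in the views I took, but I did not measure their positions.

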